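# Open the pin jar in the jar holder

## Task

Stand the square jar upright and fully home in the square recess of the holder bolted to the counter, so that it cannot turn, and let go of it; then take hold of its tight cap and unscrew it anticlockwise, a little under a quarter turn, until the threads let go. Finish while holding the cap: keep it gripped, level and centred a finger's width or two above the open mouth, with the jar still fully home in the holder. Leave the stack of gaskets, the pipe flange and the round tin where they are.

Things in the scene. Friction and masses are not known exactly. Their poses are not given: they have to be found in the camera images.
- jar_mid (a point): Square white plastic jar of steel pins, about 0.25 kg, upright on the counter, black cap screwed on. Body 58 x 58 mm, 62 mm high (flat shoulder at 62 mm), foot bevelled 4 mm over the lowest 6 mm; round neck 39 mm across, rim 79 mm above the foot; 82 mm high in all with its cap. This point: on its axis, 41 mm above its foot. z up the jar, x and y square to its flat sides.
- cap_mid (a point): The jar's round black ribbed cap, 54 mm across, 18 mm high, 30 g. When tight its lower edge is 2 mm above the jar's shoulder and its top 82 mm above the foot. This point: on its axis, half-way up, 73 mm above the foot when tight. z up, x along the jar's x when tight. Once unscrewed it must rise 16 mm for its lower edge to clear the rim.
- cap: The same cap; origin at the centre of its lower edge. Twist-off: three lugs inside it sit under three short threads on the neck. Stiff (about 0.7 to 1 N m) over the first 20 degrees, then easy. Turned anticlockwise from above relative to the jar, it is clear of the threads from about 55 to 100 degrees (aim for 75 to 80); after that its lugs meet stops. Pulled sooner it lifts the jar.
- holder_floor (a point): Aluminium jar holder, fixed to the counter: block 100 x 100 mm, 30 mm high. In its top a square recess 62 x 62 mm, 22 mm deep, with a 4 mm bevel round its mouth. This point: centre of the recess floor, 8 mm above the counter. z up, x and y square to the recess. The jar fits any of four ways round and can then turn only about 4 degrees either way.
- holder: The same holder; origin under its centre, on the counter, same axes. It has two low ears (8 mm high, a screw head to 14 mm on each) on its -x side and two on its +x side, 150 mm over all along x.
- gaskets: Bystander: stack of steel ring gaskets, 94 mm across, 49 mm high. Origin under its centre.
- flange: Bystander: dark steel pipe flange lying flat, 100 mm across, 14 mm high. Origin under its centre.
- tin: Bystander: round bare metal tin, 73 mm across, 66 mm high. Origin under its centre.
Mind the look-alikes: they are no part of the job. Leave any purple look-alike of the part that bears jar_mid alone.

How it is judged:
By the outcome, as a careful person would: the job done as asked, in the order asked, and still so for the second after the job is handed in, while the arm keeps its last pose, push and grip.
It also fails if it takes over 54 s, if anything falls off the work surface, if the arm or the gripper's body presses on something with over 40 N, if the wrist force passes 120 N, or if a joint passes its speed limit or range.

## Robot

A 7-joint arm with a two-finger parallel gripper is mounted at the origin on the work surface. World frame = base frame: x ahead of the robot, y to its left, z up, the work surface at z = 0. Lengths are in m, angles in rad, forces in N, time in s.
With the tool pointing down it reaches from about 0.425 to 1.025 m from the base axis. Payload 9.4 kg.
Tool frame: the origin (TCP) lies at the very end of the fingers, on their centre line; the grasp point (between the pads) lies 19 mm behind it; y points along the fingers, z is the direction in which the jaws open and shut, and the axes are right-handed (so a half turn about y gives the same grasp; the last joint's range is limited). The gripper opens to 85 mm and grips with 20 to 120 N. Pads are 22 mm wide; open, the fingers measure 114 mm over their backs; the gripper's body (76 mm by 85 mm) begins 54 mm behind the grasp point. The pads swing forward as they close: fully open they stand 13 mm farther back than shut.
Start: joints at [-1.197, 0.599, -0.003, 1.599, 0.002, 0.943, -0.08], TCP at [0.316, 0.653, 0.231] pointing down, gripper open.
Joint ranges: [-2.57, 2.57], [-0.35, 1.97], [-1.29, 1.29], [0.11, 2.56], [-1.05, 4.19], [0.11, 1.86], [-2.63, 2.63]. Speed limits (rad/s): [2.22, 2.22, 3.01, 3.01, 3.14, 3.14, 3.14].

## Interface

Orientations are given as a rotation vector (axis times angle).
In Python, from plant import robot gives the robot as it stands.
- The arm moves only by the tool send_rows, never from a script. Its argument "commands" is a list of rows, each a list of 4 numbers: the shift along the tool's x, y, z each as a share of 0.6 m, from -1 to 1, then the turn about the tool's y as a share of 360 degrees, from -1 to 1. In form: [[tx, ty, tz, roll], ...]. A call has exactly 8 rows; each row is the pose to reach, as a shift and turn from the pose measured when the call began, along the tool's axes at that moment, turning the shorter way round; what a row does not reach only later rows make up. A row lasts 1/12 s, in which the tool goes at most 41.7 mm and 7.16 degrees, less where a joint would pass 70% of its speed; a pose out of reach is approached as far as the arm can. A call with a number of a shift or a turn outside -1 to 1 is refused whole. A call with a gripper value outside its range is refused whole. "grip" is the closure, from -1 (fully open) to 1 (shut), so that 0 is half open, set as the call begins (left out, the last holds). The fingers move at their own pace and stop on an object; "grip_force" is the grip in N (left out, the last holds). Time passes only in rows, so rows that repeat a pose let the fingers close, or fill a call up. It gives the time, the measured TCP pose, the force and the opening at its end, in the units of the state.
- robot.read_state(): the state, without advancing time (a new reading comes with each control period).
- robot.read_camera(name): name is "scene" or "top" or "wrist"; returns (picture, depth): 400x640x3 uint8, red, green, blue; 400x640 float32, m along the optical axis (not along the pixel's ray), 0 where there is no reading.
- robot.camera_info(name): a dict with "fovy" (degrees; the focal length in pixels is half the picture's height over the tangent of half this angle, whatever the lens; pixels are square), "cx", "cy" (the principal point, pixels), "xyz" and "attitude" of the camera in the world; the wrist camera has in their place "tool_from_camera" (4x4, takes a point from camera to tool coordinates, whose origin is the TCP and whose axes are the tool frame's). Camera axes: x right, y down, z forward; pixel columns grow to the right and rows downward; lengths in m; the calibration is good to about 2 mm. A picture is of the moment at which its call begins: read the wrist's pose just before it. camera_info takes no time and is no camera call.
- robot.sign_off(): hands the job in, once; it reports no verdict.
The state is a dict: "time": time; "qpos": joint angles; "qd": joint speeds; "effort": joint torques, N m; "tool_pos": TCP position; "tcp_rot": TCP orientation; "contact_force": force on the tool from outside, world axes, zero at the start; "moment": the same for the moment, N m; "width": finger opening in m.
Only numpy, scipy, OpenCV 4.12 (cv2) and the standard library are available. Lean on these libraries where they do the work, as an engineer would, in place of code of your own. Each camera call takes 0.05 s, during which the arm holds its last target.

## Working session

There is one attempt and no reset: what is moved stays moved. The work goes in short steps, Python scripts to look and compute and a tool call to move; the robot and the scene stay as the last step left them, time stands still between calls to the robot, and variables do not carry over. Pictures are saved under pics/ and viewed, and the job is handed in when it is done.

Besides the shell and the picture viewer there is one more tool, called after ">>>" as name([rows], argument=value, ...), one row to a line, values as JSON. send_rows: Moves the arm, as the interface text tells. Shift numbers are shares of 0.6 m and turn numbers shares of 360 degrees, none past 1 either way. Its arguments: {"type":"object","properties":{"commands":{"type":"array","items":{"type":"array","items":{"type":"number"}}},"grip":{"type":"number"},"grip_force":{"type":"number"}},"required":["commands"]}

```bash
ls; mkdir -p pics; python3 - <<'E'
from plant import robot
import cv2,json
print(robot.read_state())
for n in("scene","top","wrist"):
    print(n,robot.camera_info(n))
import numpy as np
for n in("scene","top"):
    p,d=robot.read_camera(n)
    cv2.imwrite(f"pics/{n}0.png",p[:,:,::-1]); np.save(f"{n}0_d.npy",d); np.save(f"{n}0_p.npy",p)
E
```

```text
pics
{'time': 0.0, 'qpos': array([-1.19670652,  0.6001172 , -0.00254971,  1.60013532,  0.00178709,
        0.94290221, -0.07980546]), 'qd': array([ 1.31616302e-03, -6.80340456e-04,  3.70598136e-04, -4.21067688e-04,
       -6.09793032e-05,  7.52952798e-04,  1.20032138e-03]), 'effort': array([ 8.47617994e-04, -7.76462960e+01,  1.56504806e+00, -2.58005655e+01,
        1.23505440e-02,  9.37009550e-03, -1.08862184e-05]), 'tool_pos': array([0.31566669, 0.65214223, 0.23042064]), 'tcp_rot': array([-1.54329139,  0.35371686, -0.35336623]), 'contact_force': array([-0.61184439,  0.69985034,  0.16716231]), 'moment': array([ 0.03210781, -0.04292128,  0.00528184]), 'width': 0.08543175680950467}
scene {'fovy': 52.4259614684487, 'cx': 318.0588171978335, 'cy': 201.76337967098615, 'xyz': array([ 0.97316129, -0.49191117,  1.06946845]), 'attitude': array([-2.4591477 , -0.85798964,  0.24697527])}
top {'fovy': 53.88429273231081, 'cx': 319.43458987605345, 'cy': 200.60892541396652, 'xyz': array([ 0.49401181, -0.00864501,  1.27139677]), 'attitude': array([-2.17953485,  2.18048231, -0.09166698])}
wrist {'fovy': 69.16242651524009, 'cx': 322.5207268074433, 'cy': 194.15859752448372, 'tool_from_camera': array([[ 6.84449680e-04,  9.65986059e-01,  2.58593245e-01,
        -6.41774657e-02],
       [-5.01112578e-04, -2.58592941e-01,  9.65986252e-01,
        -1.42050733e-01],
       [ 9.99999640e-01, -7.90753308e-04,  3.07073908e-04,
        -8.64958409e-04],
       [ 0.00000000e+00,  0.00000000e+00,  0.00000000e+00,
         1.00000000e+00]])}
```

View pics/top0.png

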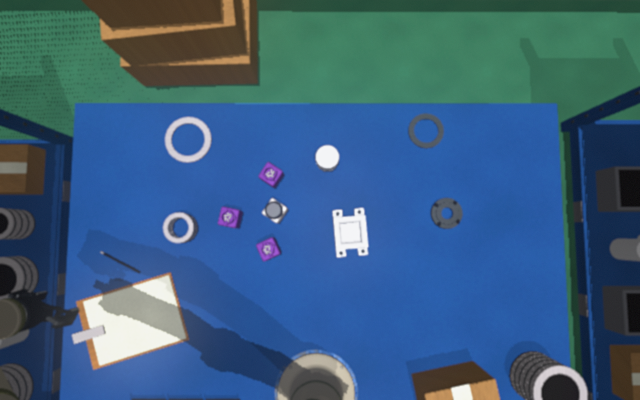

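View pics/scene0.png

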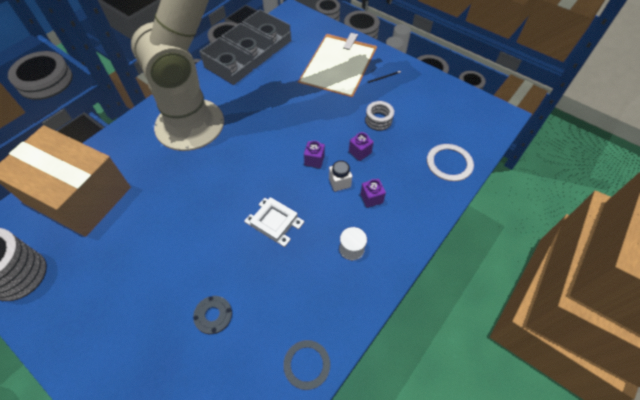

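The top view shows the white jar with its black cap at (274,210). The look-alikes are purple blocks at (229,217), (271,175) and (268,249), and the tin is at (327,157). The holder is at (350,232), the gaskets at (179,227) and the flange at (446,213). I choose the white jar with the black cap.

```bash
cat > h.py <<'E'
import numpy as np,cv2
from scipy.spatial.transform import Rotation as R
from plant import robot
def cam(n,st=None):
    i=robot.camera_info(n); f=200/np.tan(np.radians(i['fovy']/2))
    if 'xyz' in i: return f,i['cx'],i['cy'],R.from_rotvec(i['attitude']).as_matrix(),np.array(i['xyz'])
    T=i['tool_from_camera'];Rt=R.from_rotvec(st['tcp_rot']).as_matrix()
    return f,i['cx'],i['cy'],Rt@T[:3,:3],Rt@T[:3,3]+st['tool_pos']
def plane(c,uv,z):
    f,cx,cy,M,o=c; uv=np.atleast_2d(uv).astype(float)
    d=np.c_[(uv[:,0]-cx)/f,(uv[:,1]-cy)/f,np.ones(len(uv))]@M.T
    return o+d*((z-o[2])/d[:,2])[:,None]
def cloud(c,D):
    f,cx,cy,M,o=c; v,u=np.mgrid[0:400,0:640]
    P=np.stack([(u-cx)/f*D,(v-cy)/f*D,D],-1)@M.T+o
    P[D==0]=np.nan; return P
def proj(c,p):
    f,cx,cy,M,o=c; q=(np.atleast_2d(p)-o)@M
    return np.c_[q[:,0]/q[:,2]*f+cx,q[:,1]/q[:,2]*f+cy]
E
python3 - <<'E'
from h import *
c=cam('top'); p=np.load('top0_p.npy');P=cloud(c,np.load('top0_d.npy'))
hsv=cv2.cvtColor(p,cv2.COLOR_RGB2HSV)
for name,(u,v) in dict(jar=(274,210),pa=(229,217),pb=(271,175),pc=(268,249),tin=(327,157),hold=(350,232),gask=(179,220),fl=(446,203)).items():
    print(name,P[v,u].round(3))
for name,(u0,v0,u1,v1),z in(("jar",(255,192,293,228),.062),("holder",(325,200,378,265),.03)):
    s=hsv[v0:v1,u0:u1]; m=((s[...,1]<70)&(s[...,2]>110)).astype(np.uint8)
    cs,_=cv2.findContours(m,cv2.RETR_EXTERNAL,cv2.CHAIN_APPROX_NONE); k=max(cs,key=cv2.contourArea)[:,0]+[u0,v0]
    q=plane(c,k,z)[:,:2]; r=cv2.minAreaRect((q*1000).astype(np.float32)); print(name,r,)
cs=cam('scene')
im=np.hstack([cv2.resize(p[185:265,210:390],None,fx=4,fy=4)])
cv2.imwrite('pics/c1.png',im[:,:,::-1])
E
```

```text
jar [0.564 0.127 0.08 ]
pa [0.543 0.266 0.066]
pb [0.672 0.138 0.071]
pc [0.446 0.146 0.066]
tin [ 0.729 -0.034  0.068]
hold [ 0.498 -0.108  0.009]
gask [0.537 0.442 0.001]
fl [ 0.59  -0.418  0.01 ]
jar ((563.8394165039062, 127.52224731445312), (62.66429138183594, 59.498905181884766), 56.801231384277344)
holder ((497.8367614746094, -107.28288269042969), (150.71253967285156, 104.90348052978516), 4.746441841125488)
```

View pics/c1.png

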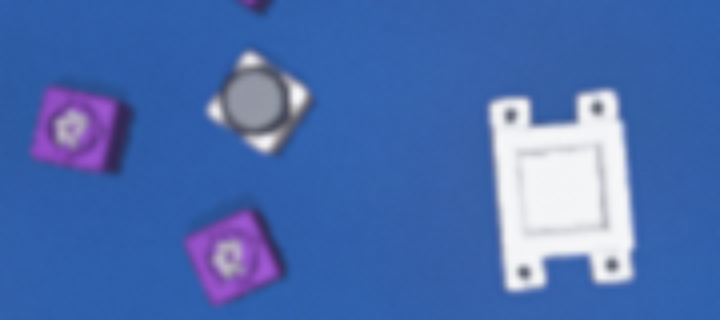

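The crop confirms it: a white square body with a dark round cap, at about (253,100) in the crop. All the look-alikes are purple. Positions: jar at (0.564, 0.1275) with its sides at 56.8°, holder at (0.498, -0.107) turned 4.7°.

```bash
cat >> h.py <<'E'
def yaw(st): 
    M=R.from_rotvec(st['tcp_rot']).as_matrix(); return np.degrees(np.arctan2(M[1,2],M[0,2]))
def go(t,yt=None,st=None):
    """target TCP, desired yaw (deg, mod 180) of tool z"""
    st=st or robot.read_state(); M=R.from_rotvec(st['tcp_rot']).as_matrix()
    s=M.T@(np.array(t)-st['tool_pos'])/0.6
    y=yaw(st); r=0
    if yt is not None:
        r=-((yt-y+90)%180-90)/360
    print('pos',st['tool_pos'].round(4),'yaw',y.round(2),'down',M[:,1].round(4),'q',st['qpos'].round(3),'w',round(st['width'],4),'F',st['contact_force'].round(1),'t',st['time'])
    print('shift',s.round(4),'roll',round(r,4), 'other', round(r+.5 if r<0 else r-.5,4))
E
python3 - <<'E'
from h import *
print(R.from_rotvec(robot.read_state()['tcp_rot']).as_matrix().round(3))
go((.564,.1275,.25),56.8); go((.564,.1275,.25),146.8)
E
```

```text
[[ 0.9   -0.001  0.436]
 [-0.436 -0.001  0.9  ]
 [ 0.    -1.    -0.001]]
pos [0.3157 0.6522 0.2305] yaw 64.17 down [-5.0e-04 -1.4e-03 -1.0e+00] q [-1.197  0.6   -0.003  1.6    0.002  0.943 -0.08 ] w 0.0854 F [-0.1 -0.3 -0.3] t 0.1
shift [ 0.7534 -0.0315 -0.6069] roll 0.0205 other -0.4795
pos [0.3157 0.6522 0.2305] yaw 64.17 down [-5.0e-04 -1.4e-03 -1.0e+00] q [-1.197  0.6   -0.003  1.6    0.002  0.943 -0.08 ] w 0.0854 F [-0.1 -0.3 -0.3] t 0.1
shift [ 0.7534 -0.0315 -0.6069] roll -0.2295 other 0.2705
```

>>> send_rows([
  [0.04,0,-0.03,0],
  [0.09,0,-0.07,0.002],
  [0.14,0,-0.11,0.004],
  [0.19,0,-0.15,0.006],
  [0.24,0,-0.19,0.008],
  [0.29,0,-0.23,0.01],
  [0.33,0,-0.265,0.012],
  [0.37,0,-0.3,0.014],
], grip=-1)

```text
time: 0.77
tool_pos: [0.4376, 0.3913, 0.2306]
tcp_rot: [-1.531, 0.424, -0.423]
contact_force: [0.9, -0.5, 0.6]
width: 0.0851
```

```bash
python3 - <<'E'
from h import *
go((.564,.1275,.20),56.8)
E
```

```text
pos [0.4376 0.3913 0.2306] yaw 59.05 down [-7.0e-04 -1.9e-03 -1.0e+00] q [-0.84   0.435  0.019  1.923 -0.01   0.786  0.215] w 0.0851 F [ 0.9 -0.5  0.6] t 0.7667
shift [ 0.4067  0.0517 -0.2687] roll 0.0063 other -0.4937
```

>>> send_rows([
  [0.05,0.005,-0.033,0.001],
  [0.1,0.012,-0.067,0.002],
  [0.15,0.02,-0.1,0.003],
  [0.2,0.027,-0.133,0.004],
  [0.26,0.035,-0.172,0.005],
  [0.32,0.042,-0.212,0.006],
  [0.37,0.05,-0.245,0.006],
  [0.4,0.052,-0.265,0.006],
])

```text
time: 1.43
tool_pos: [0.5629, 0.1262, 0.199]
tcp_rot: [-1.526, 0.456, -0.456]
contact_force: [0.3, -0.8, 0.6]
width: 0.0851
```

```bash
python3 - <<'E'
from h import *
st=robot.read_state()
p,d=robot.read_camera('wrist'); np.save('w1_p.npy',p);np.save('w1_d.npy',d)
c=cam('wrist',st); P=cloud(c,d)
cv2.imwrite('pics/w1.png',p[:,:,::-1])
go((.564,.1275,.026),56.8,st)
E
```

```text
pos [0.5629 0.1262 0.199 ] yaw 56.64 down [-0.0012 -0.004  -1.    ] q [-0.351  0.462  0.042  1.977 -0.024  0.705  0.694] w 0.0851 F [ 0.3 -0.8  0.6] t 1.4333
shift [0.     0.2883 0.004 ] roll -0.0004 other 0.4996
```

View pics/w1.png

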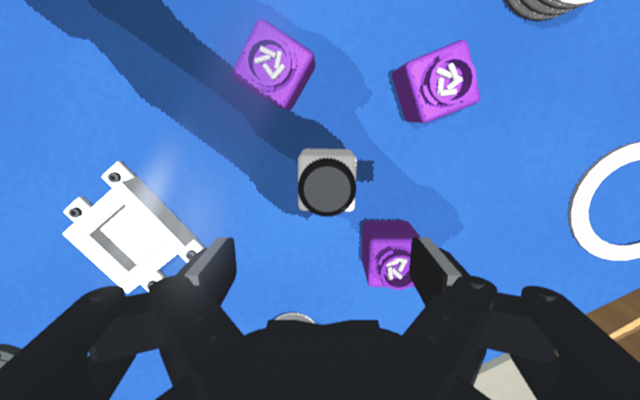

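The wrist view shows the jar upright with its black cap at (327,187). Purple neighbours are at (273,65), (440,80) and (388,255). The holder is at (130,230).

```bash
python3 - <<'E'
from h import *
st=robot.read_state();c=cam('wrist',st);p=np.load('w1_p.npy');d=np.load('w1_d.npy');P=cloud(c,d)
hsv=cv2.cvtColor(p,cv2.COLOR_RGB2HSV)
g=p.max(2)
# cap
m=np.zeros((400,640),np.uint8); m[145:222,285:370]=((g<120)&(hsv[...,1]<90))[145:222,285:370]
k=max(cv2.findContours(m,0,1)[0],key=cv2.contourArea)[:,0]
top=((P[...,2]>.076)&(P[...,2]<.09)); top[:140]=0;top[225:]=0;top[:,:285]=0;top[:,370:]=0
print('cap top z',np.nanmedian(P[top][:,2]),'depth mean xy',np.nanmean(P[top],0),np.ptp(P[top][:,:2],axis=0))
k2=max(cv2.findContours(top.astype(np.uint8),0,1)[0],key=cv2.contourArea)[:,0]
print('circle(depthmask)',cv2.minEnclosingCircle((plane(c,k2,.082)[:,:2]*1000).astype(np.float32)))
# body: white shoulder
w=np.zeros((400,640),np.uint8); w[140:225,285:362]=((hsv[...,1]<60)&(g>120))[140:225,285:362]
print(P[w>0][:,2].min(),P[w>0][:,2].max())
sh=(w>0)&(P[...,2]>.054)&(P[...,2]<.070)|top
k3=max(cv2.findContours(sh.astype(np.uint8),0,1)[0],key=cv2.contourArea)[:,0]
ks=plane(c,np.argwhere((w>0)&(P[...,2]>.056)&(P[...,2]<.068))[:,::-1],.062)[:,:2]*1000
print('shoulder rect',cv2.minAreaRect(ks.astype(np.float32)))
# holder
hm=np.zeros((400,640),bool); hm[150:300,50:210]=1
hm&=(hsv[...,1]<60)&(P[...,2]>.024)&(P[...,2]<.036)
q=P[hm][:,:2]*1000; print('holder top',cv2.minAreaRect(q.astype(np.float32)),np.median(P[hm][:,2]))
hr=np.zeros((400,640),bool); hr[150:300,50:210]=1
hr&=(hsv[...,1]<60)&(abs(P[...,2]-.008)<.004); n,l,s,_=cv2.connectedComponentsWithStats(hr.astype(np.uint8))
for i in range(1,n):
    if s[i,4]>150: print(s[i],cv2.minAreaRect((P[l==i][:,:2]*1000).astype(np.float32)))
E
```

```text
cap top z 0.08189108322496014 depth mean xy [0.56562606 0.12536462 0.08179506] [0.05484645 0.05433695]
circle(depthmask) ((565.8053588867188, 125.09429931640625), 27.363656997680664)
nan nan
shoulder rect ((565.6279296875, 125.36135864257812), (56.432533264160156, 56.6757926940918), 55.41099166870117)
holder top ((498.18060302734375, -112.73442077636719), (100.27520751953125, 102.28466796875), 4.434822082519531) 0.02961791266754088
[102 162 102 101 919] ((491.56304931640625, -77.8822250366211), (141.8306427001953, 31.57604217529297), 4.4206953048706055)
[ 63 197  29  26 286] ((436.0135192871094, -151.78172302246094), (19.010498046875, 30.858675003051758), 3.2375075817108154)
[  98  206   66   60 1969] ((498.69952392578125, -119.77791595458984), (62.2382926940918, 51.80362319946289), 4.069361209869385)
[140 270  24  22 174] ((558.561767578125, -142.4278564453125), (14.492374420166016, 30.2130126953125), 8.089035987854004)
```

```bash
python3 - <<'E'
from h import *
go((.5657,.1252,.026),55.6)
E
```

```text
pos [0.5642 0.1231 0.1991] yaw 56.43 down [-4.0e-04 -5.6e-03 -1.0e+00] q [-0.348  0.463  0.045  1.976 -0.023  0.705  0.695] w 0.0851 F [ 1.8 -2.9  1.2] t 1.4833
shift [-0.0006  0.2885  0.0056] roll 0.0023 other -0.4977
```

```bash
python3 - <<'E'
from h import *
st=robot.read_state(); p,d=robot.read_camera('wrist'); c=cam('wrist',st); P=cloud(c,d)
hsv=cv2.cvtColor(p,cv2.COLOR_RGB2HSV)
box=np.zeros((400,640),bool);box[130:235,280:360]=1
for lo,hi,z in((.076,.09,.082),(.055,.069,.062)):
    m=box&(P[...,2]>lo)&(P[...,2]<hi)&(hsv[...,1]<90)
    q=P[m][:,:2]*1000; print(z,cv2.minAreaRect(q.astype(np.float32)),cv2.minEnclosingCircle(q.astype(np.float32)))
hm=np.zeros((400,640),bool); hm[140:310,30:220]=1
hm&=(hsv[...,1]<60)&(P[...,2]>.024)&(P[...,2]<.036)
print('holder',cv2.minAreaRect((P[hm][:,:2]*1000).astype(np.float32)))
go((.564,.128,.026),55.6)
E
```

```text
0.082 ((563.9907836914062, 128.83413696289062), (51.60997009277344, 51.553558349609375), 56.084835052490234) ((564.876220703125, 128.0131072998047), 27.297536849975586)
0.062 ((564.8670043945312, 128.41061401367188), (57.288185119628906, 56.99959945678711), 55.12075424194336) ((564.7708740234375, 128.4413604736328), 38.09712219238281)
holder ((497.71075439453125, -109.83193969726562), (100.40350341796875, 102.50309753417969), 4.571042537689209)
pos [0.5631 0.1263 0.1992] yaw 56.49 down [-9.0e-04 -4.1e-03 -1.0e+00] q [-0.351  0.462  0.043  1.977 -0.024  0.705  0.691] w 0.0853 F [0.  0.3 0.9] t 1.5333
shift [-0.0008  0.2887  0.0044] roll 0.0025 other -0.4975
```

>>> send_rows([
  [0,0.04,0.003,0.002],
  [0,0.08,0.004,0.002],
  [0,0.12,0.004,0.002],
  [0,0.16,0.005,0.002],
  [0,0.2,0.005,0.002],
  [0,0.24,0.005,0.002],
  [0,0.275,0.005,0.002],
  [0,0.289,0.005,0.002],
])

```text
time: 2.2
tool_pos: [0.5629, 0.129, 0.0231]
tcp_rot: [-1.526, 0.47, -0.465]
contact_force: [0.9, 0.0, 0.6]
width: 0.0854
```

```bash
python3 - <<'E'
from h import *
go((.5645,.1283,.026),55.6)
E
```

```text
pos [0.5629 0.129  0.0231] yaw 55.85 down [-0.0046 -0.0045 -1.    ] q [-0.34   0.727  0.022  2.078 -0.034  0.342  0.684] w 0.0854 F [0.9 0.  0.6] t 2.2
shift [ 0.0028 -0.0048  0.0006] roll 0.0007 other -0.4993
```

Shift slightly, then close.

>>> send_rows([
  [0.002,-0.005,0,0],
  [0.002,-0.005,0,0],
  [0.002,-0.005,0,0],
  [0.002,-0.005,0,0],
  [0.002,-0.005,0,0],
  [0.002,-0.005,0,0],
  [0.002,-0.005,0,0],
  [0.002,-0.005,0,0],
], grip=1, grip_force=60)

```text
time: 2.87
tool_pos: [0.5644, 0.1285, 0.0272]
tcp_rot: [-1.525, 0.469, -0.466]
contact_force: [-1.5, 0.2, 7.8]
width: 0.0572
```

```bash
python3 - <<'E'
from h import *
go((.5645,.1283,.026),55.6)
E
```

```text
pos [0.5644 0.1285 0.0272] yaw 55.84 down [-0.0031 -0.004  -1.    ] q [-0.338  0.721  0.022  2.075 -0.034  0.35   0.685] w 0.0572 F [-1.5  0.2  7.8] t 2.8667
shift [ 0.0004  0.002  -0.0001] roll 0.0007 other -0.4993
```

The grip holds at 57.2 mm, as it should. Now I lift.

>>> send_rows([
  [0,-0.02,0,0],
  [0,-0.05,0,0],
  [0,-0.085,0,0],
  [0,-0.12,0,0],
  [0,-0.155,0,0],
  [0,-0.19,0,0],
  [0,-0.21,0,0],
  [0,-0.22,0,0],
])

```text
time: 3.53
tool_pos: [0.5654, 0.129, 0.162]
tcp_rot: [-1.523, 0.467, -0.468]
contact_force: [-0.2, -0.4, -3.8]
width: 0.0574
```

```bash
python3 - <<'E'
from h import *
go((.498,-.109,.16),4.6)
E
```

```text
pos [0.5654 0.129  0.162 ] yaw 55.83 down [-2.0e-04 -3.1e-03 -1.0e+00] q [-0.352  0.514  0.041  2.003 -0.029  0.626  0.682] w 0.0574 F [-0.2 -0.4 -3.8] t 3.5333
shift [ 0.1299  0.0045 -0.3913] roll 0.1423 other -0.3577
```

>>> send_rows([
  [0.008,0,-0.02,0.007],
  [0.02,0,-0.06,0.02],
  [0.033,0,-0.1,0.035],
  [0.046,0,-0.14,0.05],
  [0.06,0,-0.18,0.065],
  [0.073,0,-0.22,0.08],
  [0.086,0,-0.26,0.095],
  [0.1,0,-0.3,0.11],
])

```text
time: 4.2
tool_pos: [0.5123, -0.0554, 0.1621]
tcp_rot: [-1.331, 1.003, -1.004]
contact_force: [-0.5, -0.3, -3.4]
width: 0.0573
```

```bash
python3 - <<'E'
from h import *
go((.498,-.109,.16),4.6)
E
```

```text
pos [ 0.5123 -0.0554  0.1621] yaw 15.83 down [-0.0017 -0.0033 -1.    ] q [-0.166  0.459  0.224  2.152 -0.184  0.55   0.469] w 0.0573 F [-0.5 -0.3 -3.4] t 4.2
shift [ 0.0795  0.0038 -0.0473] roll 0.0312 other -0.4688
```

>>> send_rows([
  [0.02,0,-0.02,0.012],
  [0.04,0,-0.035,0.024],
  [0.06,0.002,-0.045,0.03],
  [0.075,0.003,-0.047,0.031],
  [0.08,0.003,-0.047,0.031],
  [0.08,0.003,-0.047,0.031],
  [0.08,0.003,-0.047,0.031],
  [0.08,0.003,-0.047,0.031],
])

```text
time: 4.87
tool_pos: [0.4985, -0.1084, 0.1604]
tcp_rot: [-1.251, 1.148, -1.149]
contact_force: [-0.2, -0.5, -2.3]
width: 0.0572
```

```bash
python3 - <<'E'
from h import *
st=robot.read_state(); p,d=robot.read_camera('wrist'); np.savez('w2.npz',p=p,d=d,pos=st['tool_pos'],rot=st['tcp_rot'])
cv2.imwrite('pics/w2.png',p[:,:,::-1])
c=cam('wrist',st); P=cloud(c,d)
hsv=cv2.cvtColor(p,cv2.COLOR_RGB2HSV)
hm=(hsv[...,1]<60)&(P[...,2]>.024)&(P[...,2]<.036)
n,l,s,_=cv2.connectedComponentsWithStats(hm.astype(np.uint8))
for i in range(1,n):
    if s[i,4]>300: print(s[i],cv2.minAreaRect((P[l==i][:,:2]*1000).astype(np.float32)))
go((.498,-.109,.16),4.6)
p,d=robot.read_camera('top')
cv2.imwrite('pics/t2.png',cv2.resize(p[160:300,250:430],None,fx=4,fy=4)[:,:,::-1])
E
```

```text
[540  90  46  75 680] ((708.6876831054688, -35.5035514831543), (66.072021484375, 25.013662338256836), 88.94878387451172)
[ 267  134  109   58 3370] ((495.8999938964844, -87.37040710449219), (100.33763122558594, 54.557071685791016), 5.013348579406738)
pos [ 0.4985 -0.1084  0.1604] yaw 4.77 down [-0.0019 -0.0029 -1.    ] q [-0.094  0.461  0.272  2.166 -0.228  0.542  0.43 ] w 0.0571 F [ 0.   0.3 -3.9] t 4.9167
shift [ 0.0009  0.0006 -0.0008] roll 0.0005 other -0.4995
```

View pics/w2.png

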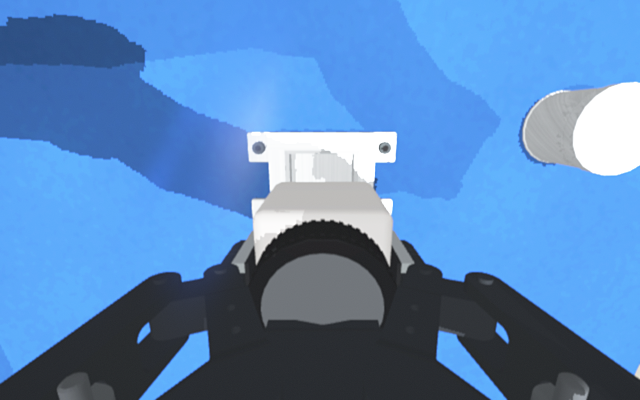

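The wrist view shows the jar held upright, with its cap at about (322,290) over the holder. The tin is at (600,125). The visible part of the holder gives its centre as (0.498, -0.110). Next I measure the jar's offset in the grasp.

```bash
python3 - <<'E'
from h import *
z=np.load('w2.npz');st=dict(tool_pos=z['pos'],tcp_rot=z['rot']);p=z['p'];P=cloud(cam('wrist',st),z['d'])
M=R.from_rotvec(st['tcp_rot']).as_matrix(); T=(P-st['tool_pos'])@M
hsv=cv2.cvtColor(p,cv2.COLOR_RGB2HSV)
b=np.zeros((400,640),bool); b[180:330,245:400]=1
g=p.max(2)
cap=b&(g>90)&(g<140)&(hsv[...,1]<60)
print('cap y',np.nanmedian(T[cap][:,1]))
cy=np.nanmedian(T[cap][:,1]); cap&=abs(T[...,1]-cy)<.003
cap=cv2.morphologyEx(cap.astype(np.uint8),cv2.MORPH_OPEN,np.ones((5,5)))
k=max(cv2.findContours(cap,0,1)[0],key=cv2.contourArea)[:,0]; k=k[k[:,1]<305]
q=T[k[:,1],k[:,0]][:,[0,2]]*1000; A=np.c_[2*q,np.ones(len(q))]; s=np.linalg.lstsq(A,(q**2).sum(1),rcond=None)[0]
print('cap circle tool x,z mm',s[:2],np.sqrt(s[2]+s[:2]@s[:2]))
sh=b&(T[...,1]>cy+.014)&(T[...,1]<cy+.026)&(g>150)
q=T[sh][:,[0,2]]*1000; print('shoulder',np.nanmedian(T[sh][:,1]),q.min(0),q.max(0),cv2.minAreaRect(q.astype(np.float32)))
for v in(184,186,190,195,200,210,220): print(v,(T[v,322]*1000).round(1))
E
```

```text
cap y -0.054607707294295524
cap circle tool x,z mm [0.76395182 0.42622697] 20.944429049205738
shoulder -0.033219579512465736 [-28.15857086 -31.30621055] [-3.95226019 31.80613798] ((-16.253498077392578, 0.3330802917480469), (63.10816955566406, 23.924026489257812), 89.31124114990234)
184 [-27.7  15.8   0.2]
186 [-27.5  11.6   0.2]
190 [-27.6   2.2   0.2]
195 [-28.   -8.8   0.2]
200 [-27.4 -15.6   0.3]
210 [-27.5 -30.5   0.3]
220 [-26.  -38.2   0.3]
```

View pics/t2.png

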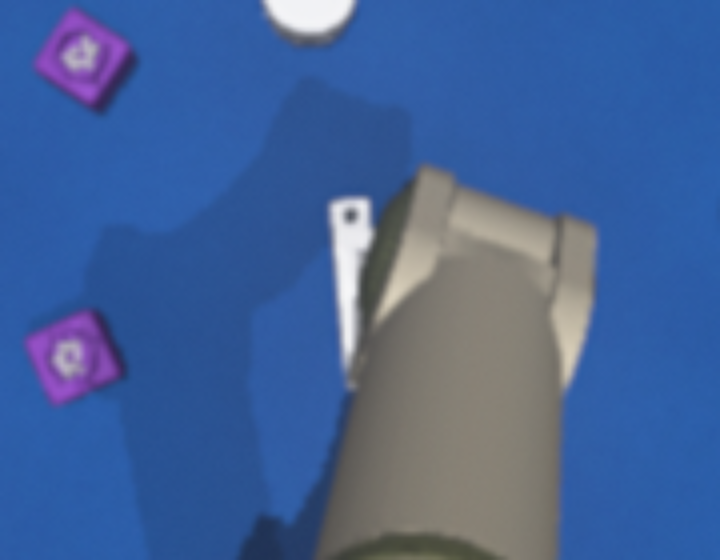

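The jar sits about 1.1 mm along +x and 0.3 mm along z in the tool frame, with its foot 27.3 mm below the TCP. Fully home therefore means a TCP z of about 0.0353.

>>> send_rows([
  [0.001,0.02,-0.001,0],
  [0.001,0.045,-0.001,0],
  [0.001,0.075,-0.001,0],
  [0.001,0.105,-0.001,0],
  [0.001,0.13,-0.001,0],
  [0.001,0.15,-0.001,0],
  [0.001,0.16,-0.001,0],
  [0.001,0.162,-0.001,0],
])

```text
time: 5.63
tool_pos: [0.4974, -0.109, 0.0623]
tcp_rot: [-1.252, 1.149, -1.147]
contact_force: [0.8, 0.1, -2.9]
width: 0.0572
```

```bash
python3 - <<'E'
from h import *
st=robot.read_state(); p,d=robot.read_camera('wrist')
cv2.imwrite('pics/w3.png',p[:,:,::-1]); P=cloud(cam('wrist',st),d)
hsv=cv2.cvtColor(p,cv2.COLOR_RGB2HSV)
hm=(hsv[...,1]<60)&(P[...,2]>.024)&(P[...,2]<.036)
n,l,s,_=cv2.connectedComponentsWithStats(hm.astype(np.uint8))
for i in range(1,n):
    if s[i,4]>300: print(s[i],cv2.minAreaRect((P[l==i][:,:2]*1000).astype(np.float32)))
go((.498,-.109,.0355),4.6)
E
```

```text
[ 239  142  168   97 7507] ((495.9723205566406, -90.60197448730469), (100.41404724121094, 61.622432708740234), 4.6646881103515625)
pos [ 0.4976 -0.1091  0.0628] yaw 4.8 down [-0.0028 -0.0027 -1.    ] q [-0.009  0.625  0.162  2.227 -0.303  0.311  0.496] w 0.0574 F [-0.2  0.1 -2.9] t 5.6833
shift [-0.0002  0.0454  0.0009] roll 0.0005 other -0.4995
```

View pics/w3.png

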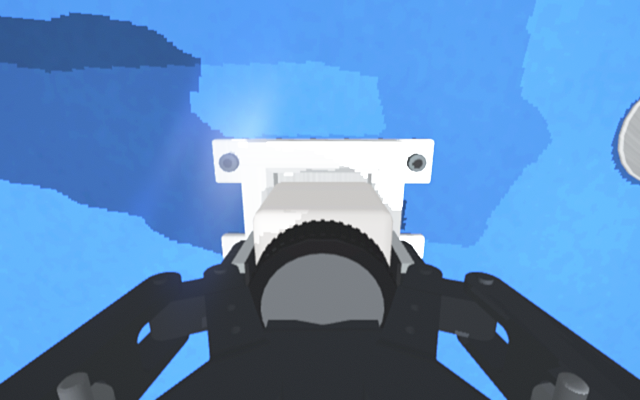

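The jar foot is above the recess, with even borders left and right at about cols 250 and 400. I lower it gently.

>>> send_rows([
  [0,0.006,0,0],
  [0,0.012,0,0],
  [0,0.018,0,0],
  [0,0.024,0,0],
  [0,0.03,0,0],
  [0,0.036,0,0],
  [0,0.041,0,0],
  [0,0.044,0,0],
])

```text
time: 6.35
tool_pos: [0.4974, -0.1092, 0.0359]
tcp_rot: [-1.252, 1.148, -1.148]
contact_force: [0.2, -1.0, -3.1]
width: 0.0572
```

```bash
python3 - <<'E'
from h import *
go((.498,-.109,.0345),4.6)
E
```

```text
pos [ 0.4974 -0.1092  0.0359] yaw 4.79 down [-0.0031 -0.0027 -1.    ] q [ 0.015  0.674  0.129  2.237 -0.317  0.25   0.507] w 0.0572 F [ 0.2 -1.  -3.1] t 6.35
shift [-0.0003  0.0023  0.001 ] roll 0.0005 other -0.4995
```

Clean entry with no contact. I touch it down and settle.

>>> send_rows([
  [0,0.001,0,0],
  [0,0.002,0,0],
  [0,0.003,0,0],
  [0,0.003,0,0],
  [0,0.003,0,0],
  [0,0.003,0,0],
  [0,0.003,0,0],
  [0,0.003,0,0],
])

```text
time: 7.02
tool_pos: [0.4974, -0.1093, 0.0352]
tcp_rot: [-1.251, 1.148, -1.148]
contact_force: [-2.8, 0.6, 14.1]
width: 0.057
```

```bash
python3 - <<'E'
from h import *
go((.498,-.109,.0345),4.6)
E
```

```text
pos [ 0.4974 -0.1093  0.0352] yaw 4.78 down [-0.0024 -0.0025 -1.    ] q [ 0.016  0.675  0.127  2.237 -0.317  0.247  0.507] w 0.057 F [-2.8  0.6 14.1] t 7.0167
shift [-0.0005  0.0011  0.0011] roll 0.0005 other -0.4995
```

It is on the floor of the recess: contact came at z 0.0352 with about 17 N. Now I release.

>>> send_rows([
  [0,0,0,0],
  [0,0,0,0],
  [0,0,0,0],
  [0,0,0,0],
  [0,0,0,0],
  [0,0,0,0],
  [0,0,0,0],
  [0,0,0,0],
], grip=-1)

```text
time: 7.68
tool_pos: [0.4973, -0.1093, 0.0351]
tcp_rot: [-1.251, 1.148, -1.148]
contact_force: [-1.0, -0.8, -0.5]
width: 0.0857
```

>>> send_rows([
  [0,-0.02,0,0],
  [0,-0.05,0,0],
  [0,-0.08,0,0],
  [0,-0.115,0,0],
  [0,-0.15,0,0],
  [0,-0.175,0,0],
  [0,-0.19,0,0],
  [0,-0.19,0,0],
])

```text
time: 8.35
tool_pos: [0.4984, -0.1091, 0.1506]
tcp_rot: [-1.249, 1.146, -1.149]
contact_force: [0.4, -0.1, -0.3]
width: 0.0852
```

```bash
cat > capm.py <<'E'
from h import *
import sys
def capmeasure(tag,zcap=.090,zsh=.070):
    st=robot.read_state(); p,d=robot.read_camera('wrist'); cv2.imwrite(f'pics/{tag}.png',p[:,:,::-1])
    P=cloud(cam('wrist',st),d); hsv=cv2.cvtColor(p,cv2.COLOR_RGB2HSV)
    b=np.hypot(P[...,0]-.4975,P[...,1]+.11)<.045
    b[300:]=0
    for z in(zcap,zsh):
        m=b&(abs(P[...,2]-z)<.005)&(hsv[...,1]<90)
        q=(P[m][:,:2]*1000).astype(np.float32); print('z',z,np.median(P[m][:,2]).round(4),'rect',cv2.minAreaRect(q),'circ',cv2.minEnclosingCircle(q))
E
python3 - <<'E'
from capm import *
capmeasure('w4'); go((.498,-.1103,.06),4.6)
E
```

```text
z 0.09 0.0897 rect ((497.8521728515625, -109.71490478515625), (53.75386047363281, 52.65226745605469), 6.414103031158447) circ ((498.11383056640625, -110.69220733642578), 27.511205673217773)
z 0.07 0.0685 rect ((498.0831604003906, -110.11184692382812), (57.470008850097656, 56.20488739013672), 4.712673187255859) circ ((497.916259765625, -110.36031341552734), 38.225242614746094)
pos [ 0.498  -0.1089  0.1496] yaw 4.8 down [-0.001  -0.0025 -1.    ] q [-0.087  0.478  0.266  2.176 -0.242  0.515  0.446] w 0.0855 F [-0.9  0.5 -0.1] t 8.4
shift [ 0.0019  0.1493 -0.    ] roll 0.0005 other -0.4995
```

View pics/w4.png

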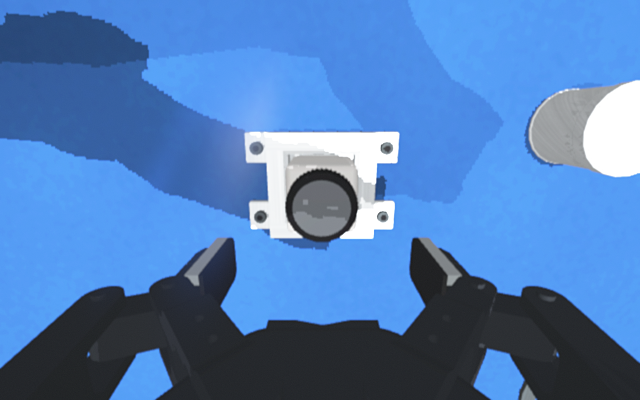

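The jar is home: cap top at z 0.0897 (0.090 expected), square at 4.7°, cap at pixel (321,205). I pre-turn 30° clockwise and come down around the cap, with fingertips just above the shoulder.

>>> send_rows([
  [0.002,0,0,0.018],
  [0.002,0.005,0,0.036],
  [0.002,0.01,0,0.054],
  [0.002,0.02,0,0.07],
  [0.002,0.035,0,0.082],
  [0.002,0.055,0,0.083],
  [0.002,0.075,0,0.083],
  [0.002,0.085,0,0.083],
])

```text
time: 9.07
tool_pos: [0.497, -0.11, 0.0963]
tcp_rot: [-0.975, 1.525, -1.525]
contact_force: [0.0, 0.4, -0.1]
width: 0.0855
```

```bash
python3 - <<'E'
from h import *
go((.498,-.1105,.073),-25)
E
```

```text
pos [ 0.497  -0.11    0.0963] yaw -25.07 down [-0.0043 -0.0026 -1.    ] q [-0.125  0.582  0.333  2.216 -0.457  0.411  0.143] w 0.0855 F [ 0.   0.4 -0.1] t 9.0667
shift [-0.0002  0.0388  0.002 ] roll -0.0002 other 0.4998
```

>>> send_rows([
  [0,0.008,0.001,0],
  [0,0.018,0.0015,0],
  [0,0.028,0.0015,0],
  [0,0.035,0.0015,0],
  [0,0.0385,0.0015,0],
  [0,0.0385,0.0015,0],
  [0,0.0385,0.0015,0],
  [0,0.0385,0.0015,0],
])

```text
time: 9.73
tool_pos: [0.4978, -0.1105, 0.0734]
tcp_rot: [-0.974, 1.525, -1.525]
contact_force: [-0.4, -0.2, -0.8]
width: 0.0854
```

```bash
python3 - <<'E'
from h import *
go((.498,-.1105,.073),-25)
E
```

```text
pos [ 0.4978 -0.1105  0.0734] yaw -25.07 down [-0.0038 -0.0026 -1.    ] q [-0.093  0.62   0.29   2.225 -0.484  0.358  0.165] w 0.0854 F [-0.4 -0.2 -0.8] t 9.7333
shift [-0.0001  0.0007  0.0003] roll -0.0002 other 0.4998
```

>>> send_rows([
  [0,0,0,0],
  [0,0,0,0],
  [0,0,0,0],
  [0,0,0,0],
  [0,0,0,0],
  [0,0,0,0],
  [0,0,0,0],
  [0,0,0,0],
], grip=1, grip_force=90)

```text
time: 10.4
tool_pos: [0.4977, -0.1103, 0.0744]
tcp_rot: [-0.973, 1.525, -1.525]
contact_force: [-2.7, 1.2, 14.8]
width: 0.051
```

```bash
python3 - <<'E'
from h import *
go((.498,-.1105,.073),-25)
st=robot.read_state();p,d=robot.read_camera('wrist'); cv2.imwrite('pics/w5.png',p[:,:,::-1]); print(st['moment'])
E
```

```text
pos [ 0.4977 -0.1103  0.0744] yaw -25.07 down [-0.0031 -0.0019 -1.    ] q [-0.094  0.618  0.29   2.226 -0.484  0.359  0.165] w 0.051 F [-2.7  1.2 14.8] t 10.4
shift [0.0001 0.0023 0.0006] roll -0.0002 other 0.4998
[0.29731282 0.60349805 0.03658659]
```

View pics/w5.png

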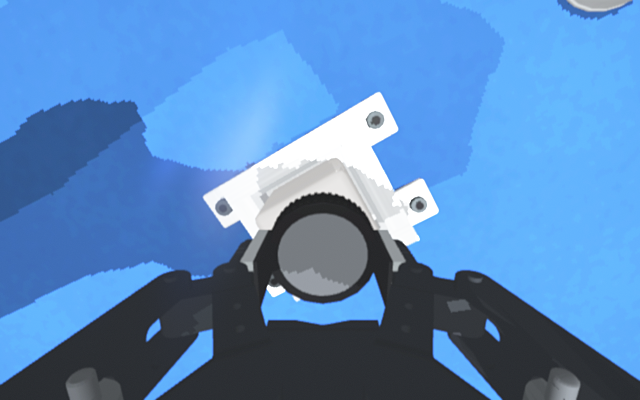

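The cap is gripped, centred at (322,252) in view, with the jar seated. I start unscrewing anticlockwise (negative roll).

>>> send_rows([
  [0,0,0,-0.008],
  [0,0,0,-0.02],
  [0,0,0,-0.034],
  [0,0,0,-0.048],
  [0,0,0,-0.064],
  [0,0,0,-0.08],
  [0,0,0,-0.096],
  [0,0,0,-0.112],
], grip_force=110)

```text
time: 11.12
tool_pos: [0.498, -0.1105, 0.0747]
tcp_rot: [-1.329, 1.008, -1.007]
contact_force: [0.0, -0.2, 0.3]
width: 0.0505
```

```bash
python3 - <<'E'
from h import *
go((.498,-.1105,.073),55)
st=robot.read_state();print(st['moment'])
p,d=robot.read_camera('wrist'); cv2.imwrite('pics/w6.png',p[:,:,::-1])
E
```

```text
pos [ 0.498  -0.1105  0.0747] yaw 15.52 down [-0.0023 -0.0022 -1.    ] q [ 0.021  0.6    0.122  2.218 -0.203  0.335  0.585] w 0.0505 F [ 0.  -0.2  0.3] t 11.1167
shift [0.     0.0028 0.    ] roll -0.1097 other 0.3903
[-0.08162346 -0.07481821 -0.03877025]
```

View pics/w6.png

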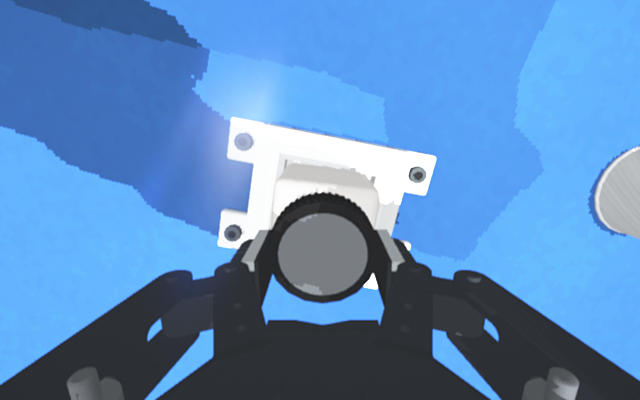

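Turned 40.6° so far and the torque has dropped to near zero, so the stiff part is past. The jar and holder are still square together. I turn the rest.

>>> send_rows([
  [0,0,0,-0.014],
  [0,0,0,-0.03],
  [0,0,0,-0.046],
  [0,0,0,-0.062],
  [0,0,0,-0.078],
  [0,0,0,-0.094],
  [0,0,0,-0.107],
  [0,0,0,-0.109],
])

```text
time: 11.83
tool_pos: [0.4984, -0.1103, 0.0749]
tcp_rot: [-1.52, 0.476, -0.475]
contact_force: [0.9, 1.8, 0.3]
width: 0.0506
```

```bash
python3 - <<'E'
from h import *
go((.498,-.1105,.073),55)
st=robot.read_state();print(st['moment'])
E
```

```text
pos [ 0.4984 -0.1103  0.0749] yaw 55.25 down [-0.0013 -0.0019 -1.    ] q [ 0.134  0.595 -0.041  2.211  0.075  0.339  0.994] w 0.0506 F [0.9 1.8 0.3] t 11.8333
shift [-0.0005  0.0032 -0.0007] roll 0.0007 other -0.4993
[ 0.35041982 -0.28221004 -0.05518243]
```

80.3° turned. A small test lift while watching the force:

>>> send_rows([
  [0,-0.001,0,0],
  [0,-0.003,0,0],
  [0,-0.005,0,0],
  [0,-0.007,0,0],
  [0,-0.009,0,0],
  [0,-0.011,0,0],
  [0,-0.012,0,0],
  [0,-0.012,0,0],
])

```text
time: 12.5
tool_pos: [0.4984, -0.1103, 0.0822]
tcp_rot: [-1.52, 0.476, -0.475]
contact_force: [0.4, 1.0, 0.4]
width: 0.0505
```

```bash
cat > lv.py <<'E'
from h import *
def look(tag):
    st=robot.read_state();p,d=robot.read_camera('wrist'); cv2.imwrite(f'pics/{tag}.png',p[:,:,::-1])
    P=cloud(cam('wrist',st),d); hsv=cv2.cvtColor(p,cv2.COLOR_RGB2HSV); g=p.max(2)
    go((.498,-.1105,.073),55,st); print(st['moment'].round(2))
    b=np.hypot(P[...,0]-.4975,P[...,1]+.11)<.045; b[320:]=0
    w=b&(g>140)&(hsv[...,1]<60)
    h,e=np.histogram(P[w][:,2],bins=np.arange(0,.13,.002)); print([(round(a,3),n) for a,n in zip(e,h) if n>15])
E
python3 -c "
from lv import *
look('w7')"
```

```text
pos [ 0.4984 -0.1103  0.0822] yaw 55.24 down [-0.0013 -0.0019 -1.    ] q [ 0.135  0.581 -0.042  2.207  0.073  0.356  0.995] w 0.0505 F [0.4 1.  0.4] t 12.5
shift [-0.0004  0.0154 -0.0007] roll 0.0007 other -0.4993
[ 0.2   0.04 -0.01]
[(np.float64(0.006), np.int64(199)), (np.float64(0.008), np.int64(68)), (np.float64(0.012), np.int64(20)), (np.float64(0.014), np.int64(30)), (np.float64(0.016), np.int64(36)), (np.float64(0.018), np.int64(36)), (np.float64(0.02), np.int64(42)), (np.float64(0.022), np.int64(35)), (np.float64(0.024), np.int64(194)), (np.float64(0.026), np.int64(545)), (np.float64(0.028), np.int64(1667)), (np.float64(0.03), np.int64(440)), (np.float64(0.032), np.int64(41)), (np.float64(0.034), np.int64(31)), (np.float64(0.036), np.int64(37)), (np.float64(0.038), np.int64(50)), (np.float64(0.04), np.int64(40)), (np.float64(0.042), np.int64(49)), (np.float64(0.044), np.int64(39)), (np.float64(0.046), np.int64(46)), (np.float64(0.048), np.int64(44)), (np.float64(0.05), np.int64(51)), (np.float64(0.052), np.int64(56)), (np.float64(0.054), np.int64(56)), (np.float64(0.056), np.
[... 185 characters left out ...]
), (np.float64(0.068), np.int64(1297)), (np.float64(0.07), np.int64(201)), (np.float64(0.08), np.int64(20)), (np.float64(0.09), np.int64(35)), (np.float64(0.092), np.int64(39)), (np.float64(0.094), np.int64(31)), (np.float64(0.096), np.int64(712)), (np.float64(0.098), np.int64(292)), (np.float64(0.1), np.int64(34)), (np.float64(0.102), np.int64(39)), (np.float64(0.104), np.int64(38)), (np.float64(0.106), np.int64(41)), (np.float64(0.108), np.int64(42)), (np.float64(0.11), np.int64(43)), (np.float64(0.112), np.int64(50)), (np.float64(0.114), np.int64(49)), (np.float64(0.116), np.int64(43)), (np.float64(0.118), np.int64(59)), (np.float64(0.12), np.int64(88)), (np.float64(0.122), np.int64(80))]
```

View pics/w7.png

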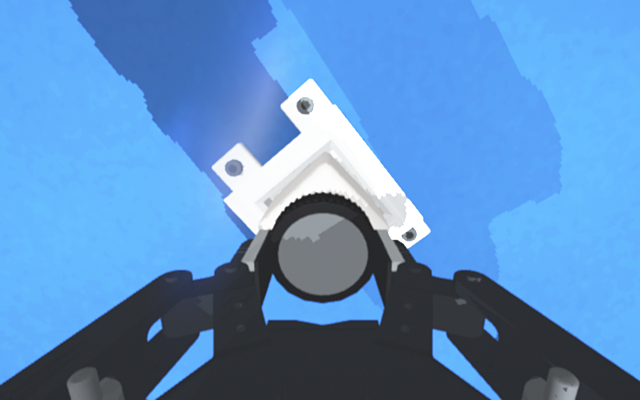

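The shoulder stays at z 0.069 while the cap top rises to 0.097. No extra load shows, so the cap is free. I lift it to about 24 mm above the rim.

>>> send_rows([
  [0,-0.005,0,0],
  [0,-0.012,0,0],
  [0,-0.02,0,0],
  [0,-0.028,0,0],
  [0,-0.036,0,0],
  [0,-0.044,0,0],
  [0,-0.05,0,0],
  [0,-0.053,0,0],
])

```text
time: 13.22
tool_pos: [0.4987, -0.1103, 0.1147]
tcp_rot: [-1.52, 0.475, -0.476]
contact_force: [0.2, -0.0, 0.2]
width: 0.0507
```

```bash
python3 -c "
from lv import *
look('w8')
p,d=robot.read_camera('scene'); cv2.imwrite('pics/s8.png',cv2.resize(p[140:280,190:420],None,fx=3.4,fy=3.4,interpolation=cv2.INTER_CUBIC)[:,:,::-1])" | cut -c1-1200
```

```text
pos [ 0.4987 -0.1103  0.1147] yaw 55.24 down [-4.e-04 -2.e-03 -1.e+00] q [ 0.141  0.524 -0.051  2.186  0.065  0.432  1.002] w 0.0507 F [ 0.2 -0.   0.2] t 13.2167
shift [-0.0009  0.0696 -0.0008] roll 0.0007 other -0.4993
[ 0.02 -0.01  0.05]
[(np.float64(0.006), np.int64(151)), (np.float64(0.008), np.int64(64)), (np.float64(0.012), np.int64(17)), (np.float64(0.014), np.int64(26)), (np.float64(0.016), np.int64(21)), (np.float64(0.018), np.int64(20)), (np.float64(0.02), np.int64(27)), (np.float64(0.022), np.int64(28)), (np.float64(0.024), np.int64(133)), (np.float64(0.026), np.int64(415)), (np.float64(0.028), np.int64(1242)), (np.float64(0.03), np.int64(343)), (np.float64(0.032), np.int64(28)), (np.float64(0.034), np.int64(22)), (np.float64(0.036), np.int64(23)), (np.float64(0.038), np.int64(28)), (np.float64(0.04), np.int64(29)), (np.float64(0.042), np.int64(22)), (np.float64(0.044), np.int64(27)), (np.float64(0.046), np.int64(33)), (np.float64(0.048), np.int64(28)), (np.float64(0.05), np.int64(27)), (np.float64(0.052), np.int64(30)), (np.float64(0.054), np.int64(37)), (np.float64(0.056), np.int64(29)), (np.float64(0.058), np.int64(34)), (np.float64(0.06), np.int64(37)), (np.float64(0.062), np.int64(46)), (np.float64(0.064), np.int64(174)), (np.float64(0.066), np.int64(347)), (np.float64(0.068), np.int64(1405)), (np.float64(0.07), np.int64(306)), (np.float64(0.072), np.int64(18)), (np.float64(0.074), np.int64(16)), (np.
```

View pics/w8.png

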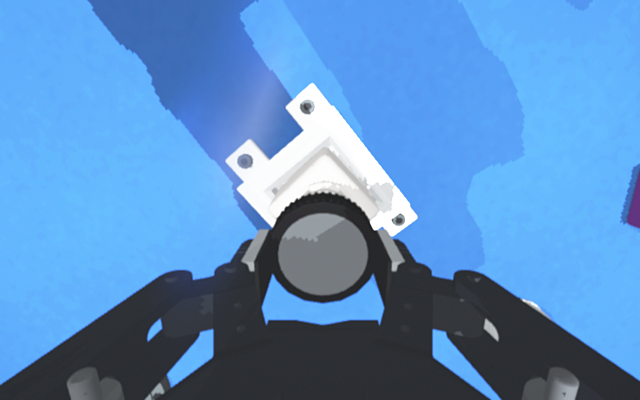

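View pics/s8.png

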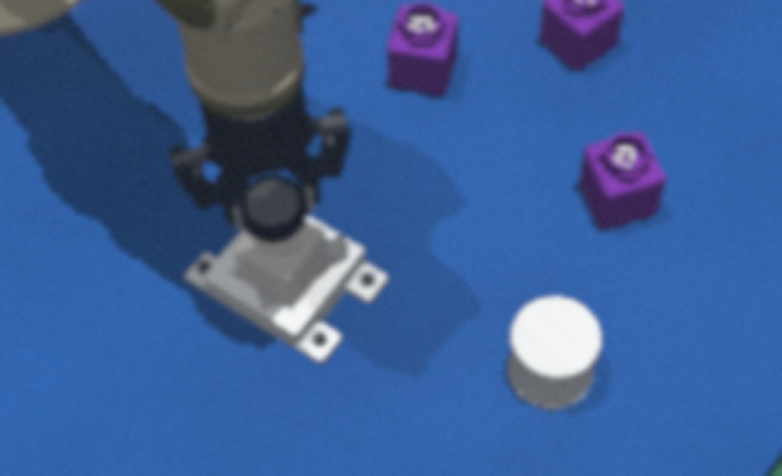

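The cap is held above the open jar and the jar's shoulder is still at z 0.069. I correct the 1 mm drift, settle, and check.

>>> send_rows([
  [-0.001,0,-0.001,0],
  [-0.001,0,-0.001,0],
  [-0.001,0,-0.001,0],
  [-0.001,0,-0.001,0],
  [-0.001,0,-0.001,0],
  [-0.001,0,-0.001,0],
  [-0.001,0,-0.001,0],
  [-0.001,0,-0.001,0],
])

```text
time: 13.98
tool_pos: [0.4979, -0.1104, 0.1144]
tcp_rot: [-1.52, 0.475, -0.475]
contact_force: [0.9, 0.3, -0.2]
width: 0.0507
```

```bash
python3 - <<'E'
from h import *
st=robot.read_state();p,d=robot.read_camera('wrist');P=cloud(cam('wrist',st),d);hsv=cv2.cvtColor(p,cv2.COLOR_RGB2HSV)
go((.498,-.1105,.1147),55,st)
b=np.hypot(P[...,0]-.498,P[...,1]+.1105)<.032; b[300:]=0
m=b&(abs(P[...,2]-.130)<.006)
Q=P[m];A=np.c_[Q[:,:2]-Q[:,:2].mean(0),np.ones(len(Q))];s=np.linalg.lstsq(A,Q[:,2],rcond=None)[0]
print('cap top z',np.median(Q[:,2]),'tilt deg',np.degrees(s[:2]),'circ',cv2.minEnclosingCircle((Q[:,:2]*1000).astype(np.float32)))
b=np.hypot(P[...,0]-.498,P[...,1]+.1105)<.045
m=b&(abs(P[...,2]-.0695)<.003)&(hsv[...,1]<60); q=(P[m][:,:2]*1000).astype(np.float32); print('shoulder',np.median(P[m][:,2]),cv2.minAreaRect(q),len(q))
m=b&(abs(P[...,2]-.087)<.004)&(hsv[...,1]<60)&(p.max(2)>140); print('rim pts',m.sum(), np.median(P[m][:,2]) if m.any() else None)
E
```

```text
pos [ 0.4979 -0.1104  0.1144] yaw 55.24 down [-6.0e-04 -1.9e-03 -1.0e+00] q [ 0.142  0.524 -0.051  2.188  0.065  0.431  1.002] w 0.0507 F [ 0.9  0.3 -0.2] t 13.9833
shift [ 0.0003 -0.0005 -0.    ] roll 0.0007 other -0.4993
cap top z 0.12953067710211524 tilt deg [ 0.37652212 -0.78637511] circ ((494.4170227050781, -108.03428649902344), 30.954694747924805)
shoulder 0.06912617820550386 ((497.2713317871094, -109.7420654296875), (56.32786178588867, 56.76180648803711), 8.21731185913086) 1960
rim pts 20 0.084022952922922
```

```bash
python3 -c "
from plant import robot
print(robot.sign_off())"
```

```text
the job is handed in; nothing more can be done
None
```

I set the square jar down in the holder and let go of it. I then gripped the cap, turned it 80° anticlockwise and lifted it free. I handed in at 14 s, still holding the cap; no verdict is reported.

**Last checks:**
- **Jar:** the shoulder is at z 0.069 m (0.070 expected fully home). The jar turned about 3.5° with the cap, within the recess's play, so the cap turned about 77° relative to the jar.
- **Cap:** its lower edge is about 24 mm above the rim and its measured tilt is under 1°. The tool axis is within about 1 mm of the jar axis, and the force at the wrist is about 1 N.
- **Bystanders:** I did not touch the gaskets, the flange, the tin or the purple look-alikes. I did not take a final picture of the gaskets or the flange.

**Disagreements:**
- **Cap centring:** the last circle fit around the cap was spoiled by the fingers (radius 31 mm instead of 27), so cap centring rests on the tool pose.
- **Gripper opening:** it reads 50.7 mm on the 54 mm cap. I put this down to squeeze under the high grip force, as it also read about 1 mm low on the jar.

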